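Lock a strip of wood in the cam-clamp jig

TASK

Get the wooden strip held fast for drilling: push it along the jig with a fingertip until its end is home against the end stop, then swing the cam lever round by pushing on its arm, counterclockwise from above, until the cam grips the strip firmly flat against the fence and stays gripped by itself. Only push: do not pick the strip up, and leave the pencil, screwdriver, pliers and film pot where they are.

Things in the scene. Friction and masses are not known exactly. Their poses are not given: they have to be found in the camera images.
- jig: Plywood clamping jig screwed to the bench; base 18 mm thick, spanning x -110..110, y -200..160 mm of its own frame (origin at bench level; +x to the fence on its far side, +y to the end stop on its left). The strip lies on the base; seated against fence and stop its centre is at x = +40, y = +20 mm here.
- workpiece: Loose wooden strip, 60 x 220 x 20 mm, 0.14 to 0.28 kg, lying on the jig's base between fence and cam, long along its own y; origin at the centre of its underside, axes roughly as the jig's. It starts 35 to 75 mm short of the end stop (towards the jig's -y), 6 to 9 mm off the fence and up to 0.04 rad askew.
- cam_lever (a joint): Lever angle, rad, grows counterclockwise from above. 0: open, lever points 150 deg from the jig's +x, cam 16 mm clear of a strip at the fence (starts at 0 to 0.5). Touches it at about 1.5; end of travel 2.13, lever then alongside the strip. Needs 2 N on the arm free, 5 to 12 N when squeezing; stays where left; from about 1.8 it grips firmly. Its turning drags the strip towards the stop.
- pivot (a point): Point on the lever's pivot axis, 50 mm above the bench (jig x = -25, y = +20 mm); the bolt's top is at 65 mm. The cam sits on a small steel slide that backs off up to 3 mm from the strip on a rubber buffer as it squeezes (12 N per mm); low dark rails and a bracket round it reach 47 mm from the axis, 34 mm high.
- lever_arm (a point): Point on the steel lever arm, 75 mm from the pivot, at mid height. The arm is a flat bar 14 mm wide, 9 mm high (46 to 55 mm above the bench), from the pivot to 90 mm out; here only the jig's base lies under it, 28 mm below. Push on its side.
- lever_knob (a point): Centre of the red ball knob, 27 mm across, at the lever's end, 114 mm from the pivot, 50 mm above the bench.
- pencil: Red pencil lying on the bench, 143 mm long along its y, origin at the centre of its underside.
- screwdriver: Yellow-handled screwdriver lying on the bench, 173 mm long along its y, 28 mm thick, origin at the centre of its underside.
- pliers: Blue-handled pliers lying on the bench, 177 mm long along their y, 53 mm wide, origin at the centre of their underside.
- film_pot: Small black pot with a grey lid standing on the bench, 34 mm across, 53 mm high, origin at the centre of its underside.
- stop_face (a point): Centre of the end stop's inner face (it looks to the jig's -y, at jig y = +130 mm). Dark wooden block, 24 mm high, from jig x = 9 to 64 mm.
- fence_face (a point): Point on the fence's inner face (it looks to the jig's -x, at jig x = +70 mm). Dark wooden rail, 24 mm high, from jig y = -190 to +110 mm.
- cam_centre (a point): Centre of the rubber-edged aluminium eccentric disc, 52 mm across, 18 mm thick (24 to 42 mm above the bench), 12 mm off the pivot; it turns with the lever and presses on the strip's near long edge, at the middle of the seated strip.

How it is judged:
By the outcome, as a careful person would: the job done as asked, in the order asked, and still so for the second after the job is handed in, with the robot touching nothing.
It also fails if it takes over 54 s, if anything falls off the work surface, if the arm or the gripper's body presses on something with over 40 N, if the wrist force passes 120 N, or if a joint passes its speed limit or range.

ROBOT

A 6-joint arm with a two-finger parallel gripper is mounted at the origin on a cart in front of the work surface, level with it; the furniture and walls round the work are solid. World frame = base frame: x ahead of the robot, y to its left, z up, the work surface at z = 0. Lengths are in m, angles in rad, forces in N, time in s.
With the tool pointing down it reaches from about 0.4 to 0.825 m from the base axis. Payload 7 kg.
Tool frame: the origin (TCP) lies midway between the tips of the shut fingers; the grasp point (between the pads) lies hold_point_z behind it (hold_point_z is the distance from the TCP to the grasp point, in m); z points along the fingers, y is the line along which they close (so a half turn about z gives the same grasp; the last joint's range is limited). The gripper opens to 88 mm and grips with 3 to 60 N. Pads are 19 mm wide; open, the fingers measure 130 mm over their backs; the gripper's body (78 mm by 193 mm) begins 47 mm behind the grasp point.
Start: joints at [1.612, 0.359, 0.012, 0, -1.224, -0.288], TCP at [0.165, 0.655, 0.227] pointing down, gripper open.
Joint ranges: [-3.07, 3.07], [-1.43, 2.12], [-1.02, 1.25], [-3.03, 1.67], [-3.05, -0], [-3.03, 3.03]. Speed limits (rad/s): [2.39, 2.39, 3.01, 3.14, 3.14, 3.14].

INTERFACE

Orientations are given as [roll, pitch, yaw] about the fixed x, y, z axes, in that order (R = Rz(yaw) Ry(pitch) Rx(roll)).
In Python, from station import * gives the robot as it stands.
- The arm moves only by the tool apply_moves, never from a script. Its argument "steps" is a list of rows, each an object with "translation": the shift along the world's x, y, z scaled (see below), a list of three; "rotation": the turn, a rotation vector about the world's x, y, z scaled (see below), a list of three. A call has exactly 10 rows; each row is the pose to reach, as a shift and turn from the pose commanded when the call began; what a row does not reach only later rows make up. The controller multiplies each number of a shift by 250 mm and each number of a turn by 30 degrees. A row lasts 1/12 s, in which the tool goes at most 41.7 mm and 7.16 degrees, less where a joint would pass 70% of its speed; a pose out of reach is approached as far as the arm can. A call with a number of a shift or a turn outside -1 to 1 is refused whole. A call with a gripper value outside its range is refused whole. "jaw" is the closure, from -1 (fully open) to 1 (shut), so that 0 is half open, set as the call begins (left out, the last holds). The fingers move at their own pace and stop on an object; "newtons" is the grip in N (left out, the last holds). Time passes only in rows, so rows that repeat a pose let the fingers close, or fill a call up. It gives the time, the measured TCP pose, the force, the opening and the grip force at its end, in the units of the state.
- get_state(): the state, without advancing time (a new reading comes with each control period).
- grab_frame(name): name is "scene" or "top" or "wrist"; returns the picture (384x512x3 uint8, blue, green, red); there is no depth.
- camera_model(name): a dict with "fx", "fy", "cx", "cy" (pixels), "k1" (the pictures are not rectified: a ray, as slopes to the right and down, at radius r is drawn at 1 + k1 r^2 times it, then the intrinsics apply), "xyz" and "rotation" of the camera in the world. Camera axes: x right, y down, z forward; pixel columns grow to the right and rows downward; lengths in m; the calibration is good to about 2 mm. A picture is of the moment at which its call begins: read the wrist's pose just before it. camera_model takes no time and is no camera call; for the wrist camera it gives the pose at the moment of the call.
- job_done(): hands the job in; it is judged then, once.
The state is a dict: "t": time; "q": joint angles; "qd": joint speeds; "joint_efforts": joint torques, N m; "eef_pos": TCP position; "ee_rot": TCP orientation; "force": force on the tool from outside, world axes, zero at the start; "moment": the same for the moment, N m; "width": finger opening in m; "gripper_force": force on a finger pad.
Only numpy, scipy, OpenCV 4.12 (cv2) and the standard library are available. Lean on these libraries where they do the work, as an engineer would, in place of code of your own. Each camera call takes 0.05 s, during which the arm holds its last target. There are 200 camera calls.

## Working session

There is one attempt and no reset: what is moved stays moved. The work goes in short steps, Python scripts to look and compute and a tool call to move; the robot and the scene stay as the last step left them, time stands still between calls to the robot, and variables do not carry over. Pictures are saved under pics/ and viewed, at most 10 in all, crops included, and the job is handed in when it is done.

Besides the shell and the picture viewer there is one more tool, called after "Emit:" as name(argument=value, ...), one argument or row to a line, values as JSON. apply_moves: Moves the arm, as the interface text tells. Shifts and turns lie within -1 to 1; 1 stands for 250 mm of shift or 30 degrees of turn. Its arguments: {"type":"object","properties":{"steps":{"type":"array"},"jaw":{"type":"number"},"newtons":{"type":"number"}},"required":["steps"]}

```bash
mkdir -p pics; ls; python3 - <<'E'
from station import *
import cv2,numpy as np
print(get_state())
for n in("scene","top"):
    f=grab_frame(n);cv2.imwrite(f"pics/{n}0.png",f)
    m=camera_model(n);print(n,m)
E
```

```text
pics
{'t': 0.0, 'q': array([ 1.61211689e+00,  3.59404120e-01,  1.10498052e-02, -3.48998115e-04,
       -1.22410196e+00, -2.88108337e-01]), 'qd': array([-0.00020191,  0.00033087,  0.00026319, -0.00132092, -0.0007997 ,
       -0.00189199]), 'joint_efforts': array([ 1.60283129e-03, -5.82723749e+01,  2.93043405e+01,  6.99700847e+00,
        7.07450919e-03, -1.53832971e-04]), 'eef_pos': array([0.16479803, 0.65406238, 0.22560781]), 'ee_rot': array([ 3.13990790e+00, -1.57145719e-04, -2.46906496e-01]), 'force': array([-0.2837205 ,  0.46131658,  0.12994923]), 'moment': array([ 0.03678382,  0.04583157, -0.00099188]), 'gripper_force': 0.0, 'width': 0.08778666787130032}
scene {'fx': 354.2305227288108, 'fy': 354.2305227288108, 'cx': 256.8373195226739, 'cy': 196.24201528342255, 'k1': -0.016253799000690017, 'xyz': array([-0.02302556, -0.79601692,  0.51105711]), 'rotation': array([-1.99859788, -0.01880279, -0.5649502 ])}
top {'fx': 457.14750128083983, 'fy': 457.14750128083983, 'cx': 256.9475875219725, 'cy': 195.48034987764558, 'k1': -0.06970564658109003, 'xyz': array([0.3653546 , 0.00989682, 1.74883309]), 'rotation': array([-3.04368762e+00, -2.20853210e-03, -1.55449670e+00])}
```

View pics/top0.png

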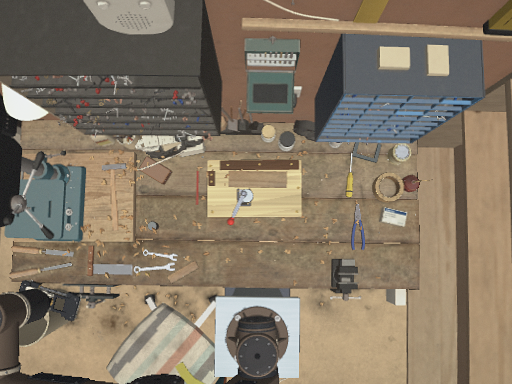

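View pics/scene0.png

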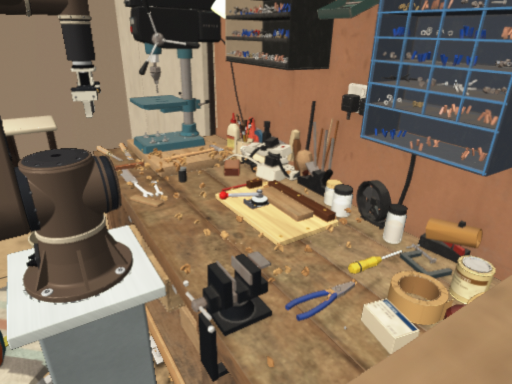

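The top view shows the jig at about columns 208–301, rows 160–217. The strip is at (229–285, 172–187), the lever pivot near (246, 196) and the red knob near (231, 221). The fence is at the top edge and the stop block near (211, 178). Next I'll measure these coarsely, then use the wrist camera.

```bash
cat > h.py <<'E'
import numpy as np,cv2
from scipy.spatial.transform import Rotation as R
from station import *
def ray(m,px):
    px=np.atleast_2d(np.asarray(px,float))
    d=(px-[m["cx"],m["cy"]])/[m["fx"],m["fy"]]
    u=d.copy()
    for _ in range(20): u=d/(1+m["k1"]*(u**2).sum(1,keepdims=True))
    return np.c_[u,np.ones(len(u))]@R.from_euler("xyz",m["rotation"]).as_matrix().T
def onz(m,px,z):
    v=ray(m,px);return m["xyz"]+v*((z-m["xyz"][2])/v[:,2:])
def proj(m,P):
    c=(np.atleast_2d(P)-m["xyz"])@R.from_euler("xyz",m["rotation"]).as_matrix()
    u=c[:,:2]/c[:,2:];u=u*(1+m["k1"]*(u**2).sum(1,keepdims=True))
    return u*[m["fx"],m["fy"]]+[m["cx"],m["cy"]]
E
python3 - <<'E'
from h import *
m=camera_model("top");f=cv2.imread("pics/top0.png")
print("base on cart?",onz(m,[[257,355]],0.0))
h=cv2.cvtColor(f,cv2.COLOR_BGR2HSV)
print([h[y,x].tolist() for x,y in((290,205),(220,195),(255,180),(260,165),(231,221),(190,200))])
red=((h[...,0]<6)|(h[...,0]>174))&(h[...,1]>180)&(h[...,2]>120);red[:,:215]=0;red[:,262:]=0;red[:205]=0;red[235:]=0
y,x=np.nonzero(red);print("knob",len(x),onz(m,[[x.mean(),y.mean()]],.05))
base=cv2.inRange(h,(15,60,170),(30,160,255));base[:,:190]=0;base[:,315:]=0;base[:150]=0;base[225:]=0
c=max(cv2.findContours(base,0,2)[0],key=cv2.contourArea);r=cv2.minAreaRect(c);print(r)
print(onz(m,cv2.boxPoints(r),.018).round(4))
cv2.imwrite("pics/top0z.png",cv2.resize(f[150:230,185:315],None,fx=6,fy=6,interpolation=cv2.INTER_CUBIC))
E
```

```text
base on cart? [[-0.06348847 -0.00115312  0.        ]]
[[21, 78, 215], [22, 78, 218], [16, 89, 158], [16, 112, 121], [2, 177, 216], [18, 77, 136]]
knob 3 [[0.43298099 0.10116141 0.05      ]]
((255.0, 188.49998474121094), (95.99998474121094, 56.99999237060547), 0.0)
[[ 0.4503  0.1968  0.018 ]
 [ 0.669   0.2027  0.018 ]
 [ 0.6752 -0.1657  0.018 ]
 [ 0.4563 -0.1671  0.018 ]]
```

View pics/top0z.png

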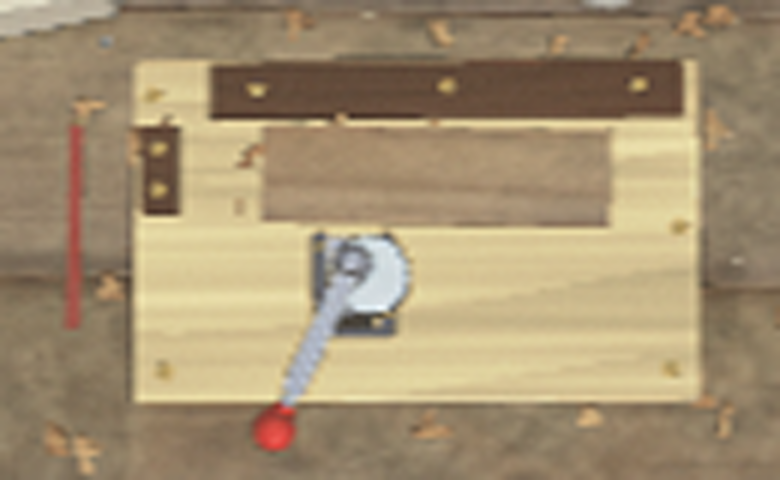

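Zoomed view: base corners are at zoom pixels (133,60), (698,60), (700,402), (132,402). The strip spans (262–610, 127–226), the pivot is at (352,262), the knob at (275,430), and the pencil is left of the jig at (75,225). I'll bring the wrist camera over it for a finer measurement.

Emit:
apply_moves(
  steps=[
    {"translation": [0.1,-0.1,0.02],"rotation": [0,0,-0.1]},
    {"translation": [0.2,-0.2,0.04],"rotation": [0,0,-0.2]},
    {"translation": [0.3,-0.3,0.06],"rotation": [0,0,-0.3]},
    {"translation": [0.4,-0.4,0.08],"rotation": [0,0,-0.4]},
    {"translation": [0.5,-0.5,0.1],"rotation": [0,0,-0.5]},
    {"translation": [0.6,-0.6,0.12],"rotation": [0,0,-0.6]},
    {"translation": [0.7,-0.7,0.14],"rotation": [0,0,-0.7]},
    {"translation": [0.8,-0.8,0.16],"rotation": [0,0,-0.8]},
    {"translation": [0.9,-0.9,0.18],"rotation": [0,0,-0.9]},
    {"translation": [1,-1,0.2],"rotation": [0,0,-1]},
  ],
  jaw=1,
  newtons=20,
)

```text
t: 0.93
eef_pos: [0.4157, 0.403, 0.2766]
ee_rot: [3.141, 0.0, -0.773]
force: [0.0, 0.8, 0.9]
width: 0.0263
gripper_force: 0.0
```

Emit:
apply_moves(
  steps=[
    {"translation": [0.05,-0.1,0.02],"rotation": [0,0,-0.1]},
    {"translation": [0.1,-0.2,0.04],"rotation": [0,0,-0.2]},
    {"translation": [0.15,-0.3,0.06],"rotation": [0,0,-0.3]},
    {"translation": [0.2,-0.4,0.08],"rotation": [0,0,-0.4]},
    {"translation": [0.25,-0.5,0.1],"rotation": [0,0,-0.5]},
    {"translation": [0.3,-0.6,0.12],"rotation": [0,0,-0.6]},
    {"translation": [0.3,-0.7,0.14],"rotation": [0,0,-0.7]},
    {"translation": [0.3,-0.8,0.16],"rotation": [0,0,-0.8]},
    {"translation": [0.3,-0.9,0.18],"rotation": [0,0,-0.9]},
    {"translation": [0.3,-1,0.2],"rotation": [0,0,-1]},
  ],
)

```text
t: 1.77
eef_pos: [0.4896, 0.1532, 0.3264]
ee_rot: [3.141, -0.0, -1.297]
force: [0.7, -0.6, -0.1]
width: 0.0003
gripper_force: 0.0
```

Emit:
apply_moves(
  steps=[
    {"translation": [0,-0.1,0],"rotation": [0,0,-0.1]},
    {"translation": [0,-0.2,0],"rotation": [0,0,-0.2]},
    {"translation": [0,-0.3,0],"rotation": [0,0,-0.3]},
    {"translation": [0,-0.4,0],"rotation": [0,0,-0.4]},
    {"translation": [0,-0.5,0],"rotation": [0,0,-0.5]},
    {"translation": [0,-0.55,0],"rotation": [0,0,-0.53]},
    {"translation": [0,-0.55,0],"rotation": [0,0,-0.53]},
    {"translation": [0,-0.55,0],"rotation": [0,0,-0.53]},
    {"translation": [0,-0.55,0],"rotation": [0,0,-0.53]},
    {"translation": [0,-0.55,0],"rotation": [0,0,-0.53]},
  ],
)

```text
t: 2.6
eef_pos: [0.49, 0.0178, 0.3264]
ee_rot: [3.141, 0.0, -1.57]
force: [0.2, -0.1, 0.6]
width: 0.0006
gripper_force: 0.0
```

```bash
python3 - <<'E'
from h import *
import json
s=get_state();print(s["t"],s["q"],s["eef_pos"],s["ee_rot"],s["width"],s["force"])
try: print(hold_point_z)
except Exception as e: print(e)
m=camera_model("wrist");f=grab_frame("wrist");cv2.imwrite("pics/w1.png",f);print(m)
np.save("w1.npy",m,allow_pickle=True)
E
```

```text
2.6 [ 4.38120964e-01 -3.67826314e-03 -2.12121626e-01 -1.43370728e-04
 -1.36261673e+00 -4.37404093e-01] [0.48997319 0.01779978 0.32639195] [ 3.14129430e+00  1.53335196e-05 -1.57010911e+00] 0.0006010534907455584 [ 0.15683231 -0.06699913  0.58042618]
0.0188
{'fx': 326.90396165014914, 'fy': 326.90396165014914, 'cx': 254.36803501141253, 'cy': 192.7489724992785, 'k1': -0.07704585169501926, 'xyz': array([ 0.4903732 , -0.06520904,  0.48401396]), 'rotation': array([ 2.83110270e+00,  4.90818819e-04, -3.13953778e+00])}
```

View pics/w1.png

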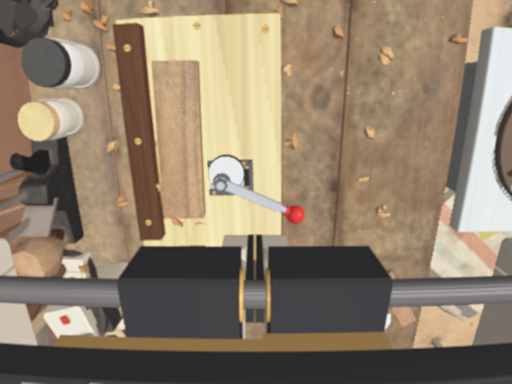

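The wrist view shows the strip corners near (153,61), (198,61), (205,217) and (162,219). The bolt is near (221,184), the knob at (295,214), the base's near edge runs along column ~281, and the fence inner edge goes from (145,25) to (162,237). Next I'll convert these with both views.

```bash
python3 - <<'E'
from h import *
m=np.load("w1.npy",allow_pickle=True).item();t=camera_model("top")
f=cv2.imread("pics/w1.png");h=cv2.cvtColor(f,cv2.COLOR_BGR2HSV)
P=lambda n,px,z:print(n,onz(m,px,z)[:,:2].round(4).tolist())
P("base corners/edge",[(115,22),(281,13),(282,243)],.018)
P("fence top inner",[(145,25),(162,237)],.042)
P("strip",[(153,61),(198,61),(205,217),(162,219)],.038)
P("bolt",[(221,184)],.065)
red=((h[...,0]<6)|(h[...,0]>174))&(h[...,1]>150)&(h[...,2]>110);red=red.astype(np.uint8);red[:190]=0;red[235:]=0;red[:,:275]=0;red[:,320:]=0
y,x=np.nonzero(red);P("knob",[(x.mean(),y.mean())],.05)
# strip contour: brown, on base
b=cv2.inRange(h,(8,50,90),(22,160,185));b[:40]=0;b[230:]=0;b[:,:150]=0;b[:,207:]=0
b=cv2.morphologyEx(b,cv2.MORPH_OPEN,np.ones((5,5)))
c=max(cv2.findContours(b,0,2)[0],key=cv2.contourArea);r=cv2.minAreaRect(c);print(r);P("strip rect",cv2.boxPoints(r),.038)
Z=lambda *p:[((X+.5)/6-.5+185,(Y+.5)/6-.5+150) for X,Y in p]
T=lambda n,px,z:print("top",n,onz(t,px,z)[:,:2].round(4).tolist())
T("base TL TR BR BL",Z((134,60),(698,60),(700,402),(132,402)),.018)
T("strip TL TR BR BL",Z((262,127),(611,127),(609,226),(261,222)),.038)
T("fence inner L,R",Z((210,118),(683,118)),.042)
T("stop inner",Z((181,127),(181,214)),.042)
T("bolt",Z((352,262)),.065);T("knob",Z((275,430)),.05)
E
```

```text
base corners/edge [[0.6755, -0.153], [0.4562, -0.1612], [0.4465, 0.1675]]
fence top inner [[0.6277, -0.1437], [0.6284, 0.1465]]
strip [[0.6217, -0.1007], [0.5632, -0.0999], [0.5629, 0.1155], [0.627, 0.119]]
bolt [[0.5349, 0.0571]]
knob [[0.4323, 0.1058]]
((157.0, 196.0), (66.0, 14.0), 90.0)
strip rect [[0.6369, 0.0344], [0.617, 0.0344], [0.6254, 0.1352], [0.6467, 0.1354]]
top base TL TR BR BL [[0.6706, 0.2031], [0.6766, -0.1577], [0.4578, -0.1604], [0.4519, 0.1984]]
top strip TL TR BR BL [[0.6256, 0.1189], [0.6293, -0.1011], [0.5664, -0.1004], [0.5653, 0.1182]]
top fence inner L,R [[0.6302, 0.1515], [0.6352, -0.1461]]
top stop inner [[0.6242, 0.1696], [0.5691, 0.1682]]
top bolt [[0.5382, 0.0597]]
top knob [[0.4344, 0.1058]]
```

Jig origin is about (0.563, 0.040) with yaw about 0.016 rad. The strip's -y end is at y ≈ -0.101, the gap to the stop is about 50 mm, and the lever is at about 155°. Sizes match the given ones, so I'll approach behind the strip's end.

Emit:
apply_moves(
  steps=[
    {"translation": [0.06,-0.09,-0.12],"rotation": [0,0,0.03]},
    {"translation": [0.12,-0.18,-0.24],"rotation": [0,0,0.03]},
    {"translation": [0.18,-0.27,-0.36],"rotation": [0,0,0.03]},
    {"translation": [0.24,-0.36,-0.48],"rotation": [0,0,0.03]},
    {"translation": [0.3,-0.45,-0.6],"rotation": [0,0,0.03]},
    {"translation": [0.36,-0.54,-0.72],"rotation": [0,0,0.03]},
    {"translation": [0.43,-0.63,-0.84],"rotation": [0,0,0.03]},
    {"translation": [0.43,-0.63,-0.9],"rotation": [0,0,0.03]},
    {"translation": [0.43,-0.63,-0.9],"rotation": [0,0,0.03]},
    {"translation": [0.43,-0.63,-0.9],"rotation": [0,0,0.03]},
  ],
)

```text
t: 3.48
eef_pos: [0.597, -0.1401, 0.1006]
ee_rot: [3.139, -0.0, -1.555]
force: [-0.4, 0.6, 1.6]
width: 0.0005
gripper_force: 0.0
```

Emit:
apply_moves(
  steps=[
    {"translation": [0,0,-0.06],"rotation": [0,0,0]},
    {"translation": [0,0,-0.12],"rotation": [0,0,0]},
    {"translation": [0,0,-0.18],"rotation": [0,0,0]},
    {"translation": [0,0,-0.22],"rotation": [0,0,0]},
    {"translation": [0,0,-0.25],"rotation": [0,0,0]},
    {"translation": [0,0,-0.27],"rotation": [0,0,0]},
    {"translation": [0,0,-0.29],"rotation": [0,0,0]},
    {"translation": [0,0,-0.3],"rotation": [0,0,0]},
    {"translation": [0,0,-0.3],"rotation": [0,0,0]},
    {"translation": [0,0,-0.3],"rotation": [0,0,0]},
  ],
)

```text
t: 4.32
eef_pos: [0.5976, -0.1405, 0.0269]
ee_rot: [-3.141, -0.0, -1.556]
force: [0.1, 0.9, 0.3]
width: 0.0006
gripper_force: 0.0
```

Emit:
apply_moves(
  steps=[
    {"translation": [0,0.02,0],"rotation": [0,0,0]},
    {"translation": [0,0.04,0],"rotation": [0,0,0]},
    {"translation": [0,0.06,0],"rotation": [0,0,0]},
    {"translation": [0,0.08,0],"rotation": [0,0,0]},
    {"translation": [0,0.1,0],"rotation": [0,0,0]},
    {"translation": [0,0.12,0],"rotation": [0,0,0]},
    {"translation": [0,0.14,0],"rotation": [0,0,0]},
    {"translation": [0,0.16,0],"rotation": [0,0,0]},
    {"translation": [0,0.18,0],"rotation": [0,0,0]},
    {"translation": [0,0.2,0],"rotation": [0,0,0]},
  ],
)

```text
t: 5.15
eef_pos: [0.5975, -0.0901, 0.0267]
ee_rot: [-3.142, -0.0, -1.556]
force: [-0.2, -1.5, 1.0]
width: 0.0001
gripper_force: 0.9
```

Emit:
apply_moves(
  steps=[
    {"translation": [0,0.01,0],"rotation": [0,0,0]},
    {"translation": [0,0.02,0],"rotation": [0,0,0]},
    {"translation": [0,0.03,0],"rotation": [0,0,0]},
    {"translation": [0,0.04,0],"rotation": [0,0,0]},
    {"translation": [0,0.05,0],"rotation": [0,0,0]},
    {"translation": [0,0.06,0],"rotation": [0,0,0]},
    {"translation": [0,0.07,0],"rotation": [0,0,0]},
    {"translation": [0,0.08,0],"rotation": [0,0,0]},
    {"translation": [0,0.085,0],"rotation": [0,0,0]},
    {"translation": [0,0.09,0],"rotation": [0,0,0]},
  ],
)

```text
t: 5.98
eef_pos: [0.5974, -0.0678, 0.0265]
ee_rot: [3.142, -0.0, -1.556]
force: [0.1, -2.2, 1.2]
width: 0.0003
gripper_force: 1.0
```

Emit:
apply_moves(
  steps=[
    {"translation": [0,0.002,0],"rotation": [0,0,0]},
    {"translation": [0,0.004,0],"rotation": [0,0,0]},
    {"translation": [0,0.006,0],"rotation": [0,0,0]},
    {"translation": [0,0.008,0],"rotation": [0,0,0]},
    {"translation": [0,0.01,0],"rotation": [0,0,0]},
    {"translation": [0,0.012,0],"rotation": [0,0,0]},
    {"translation": [0,0.014,0],"rotation": [0,0,0]},
    {"translation": [0,0.016,0],"rotation": [0,0,0]},
    {"translation": [0,0.018,0],"rotation": [0,0,0]},
    {"translation": [0,0.02,0],"rotation": [0,0,0]},
  ],
)

```text
t: 6.82
eef_pos: [0.5974, -0.0629, 0.0265]
ee_rot: [3.142, -0.0, -1.556]
force: [1.0, -2.4, 0.6]
width: -0.0
gripper_force: 0.9
```

Emit:
apply_moves(
  steps=[
    {"translation": [0,0.002,0],"rotation": [0,0,0]},
    {"translation": [0,0.004,0],"rotation": [0,0,0]},
    {"translation": [0,0.006,0],"rotation": [0,0,0]},
    {"translation": [0,0.008,0],"rotation": [0,0,0]},
    {"translation": [0,0.01,0],"rotation": [0,0,0]},
    {"translation": [0,0.012,0],"rotation": [0,0,0]},
    {"translation": [0,0.014,0],"rotation": [0,0,0]},
    {"translation": [0,0.015,0],"rotation": [0,0,0]},
    {"translation": [0,0.016,0],"rotation": [0,0,0]},
    {"translation": [0,0.016,0],"rotation": [0,0,0]},
  ],
)

```text
t: 7.65
eef_pos: [0.5974, -0.0605, 0.0266]
ee_rot: [3.141, -0.002, -1.556]
force: [1.2, -11.0, 0.3]
width: 0.0003
gripper_force: 5.3
```

The 11 N reaction at y ≈ -0.0605 is where the seated position was predicted, so the strip is against the stop. I'll back off, rise, and go to the lever's clockwise side.

Emit:
apply_moves(
  steps=[
    {"translation": [0,-0.04,0],"rotation": [0,0,0]},
    {"translation": [0,-0.08,0],"rotation": [0,0,0]},
    {"translation": [0,-0.08,0.14],"rotation": [0,0,0]},
    {"translation": [0,-0.08,0.28],"rotation": [0,0,0]},
    {"translation": [0,-0.08,0.42],"rotation": [0,0,0]},
    {"translation": [-0.05,0,0.54],"rotation": [0,0,-0.2]},
    {"translation": [-0.12,0.1,0.54],"rotation": [0,0,-0.4]},
    {"translation": [-0.2,0.22,0.54],"rotation": [0,0,-0.6]},
    {"translation": [-0.28,0.35,0.54],"rotation": [0,0,-0.8]},
    {"translation": [-0.36,0.48,0.54],"rotation": [0,0,-0.86]},
  ],
)

```text
t: 8.48
eef_pos: [0.5063, 0.0617, 0.1617]
ee_rot: [3.141, 0.001, -2.014]
force: [0.6, 1.1, -0.4]
width: 0.0002
gripper_force: 0.0
```

Emit:
apply_moves(
  steps=[
    {"translation": [-0.05,0.12,0],"rotation": [0,0,0]},
    {"translation": [-0.1,0.24,0],"rotation": [0,0,0]},
    {"translation": [-0.1,0.24,0],"rotation": [0,0,0]},
    {"translation": [-0.1,0.24,0],"rotation": [0,0,0]},
    {"translation": [-0.1,0.24,0],"rotation": [0,0,0]},
    {"translation": [-0.1,0.24,0],"rotation": [0,0,0]},
    {"translation": [-0.1,0.24,0],"rotation": [0,0,0]},
    {"translation": [-0.1,0.24,0],"rotation": [0,0,0]},
    {"translation": [-0.1,0.24,0],"rotation": [0,0,0]},
    {"translation": [-0.1,0.24,0],"rotation": [0,0,0]},
  ],
)

```text
t: 9.32
eef_pos: [0.4825, 0.1205, 0.1614]
ee_rot: [3.141, -0.0, -2.007]
force: [-0.5, 0.1, 0.6]
width: 0.0004
gripper_force: 0.0
```

```bash
python3 - <<'E'
from h import *
s=get_state();print(s["t"],s["eef_pos"],s["ee_rot"],s["force"])
f=grab_frame("top");w=grab_frame("wrist")
cv2.imwrite("pics/c2.png",np.vstack([cv2.resize(f[150:230,185:315],(624,384),interpolation=cv2.INTER_CUBIC)[:,:512],w])[:600])
E
```

```text
9.3167 [0.48254453 0.12049316 0.16144016] [ 3.14143002e+00 -2.18963215e-04 -2.00710279e+00] [-0.47927917  0.123918    0.55691852]
```

View pics/c2.png

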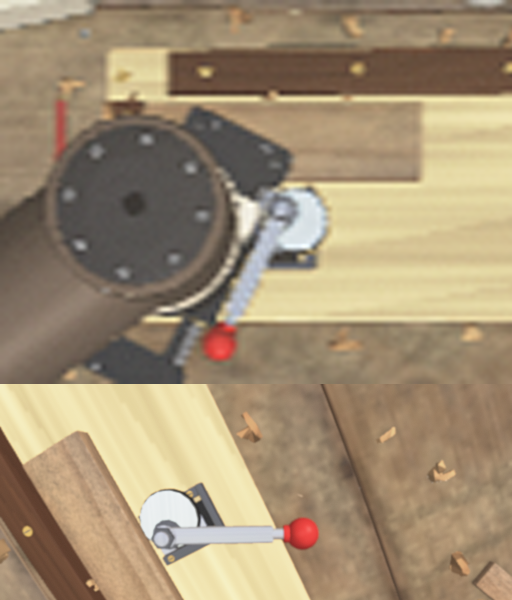

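The strip has moved about 50 mm left, with its end now near column 420 of the crop. The lever lies clear, with the arm horizontal in the wrist view and the fingers beside it. I'll lower the fingers beside the arm.

Emit:
apply_moves(
  steps=[
    {"translation": [0,0,-0.06],"rotation": [0,0,0]},
    {"translation": [0,0,-0.12],"rotation": [0,0,0]},
    {"translation": [0,0,-0.18],"rotation": [0,0,0]},
    {"translation": [0,0,-0.24],"rotation": [0,0,0]},
    {"translation": [0,0,-0.3],"rotation": [0,0,0]},
    {"translation": [0,0,-0.36],"rotation": [0,0,0]},
    {"translation": [0,0,-0.42],"rotation": [0,0,0]},
    {"translation": [0,0,-0.46],"rotation": [0,0,0]},
    {"translation": [0,0,-0.48],"rotation": [0,0,0]},
    {"translation": [0,0,-0.48],"rotation": [0,0,0]},
  ],
)

```text
t: 10.25
eef_pos: [0.4819, 0.1206, 0.0406]
ee_rot: [3.141, -0.002, -2.006]
force: [-0.0, -0.5, -0.9]
width: 0.0001
gripper_force: 0.0
```

```bash
cat > plan.py <<'E'
# TCP for lever world angle a (deg): behind arm by 16.5 mm at r=75; print scaled rows relative to the current pose
import sys;from h import *
pv=np.array([.537,.058])
s=get_state();p=s["eef_pos"];y=s["ee_rot"][2]
a0,a1=map(float,sys.argv[1:3])
for a in np.linspace(a0,a1,11)[1:]:
    r=np.radians(a);u=np.array([np.cos(r),np.sin(r)]);t=np.array([-u[1],u[0]])
    q=pv+.075*u-.0165*t; dy=(r+np.pi/2-y+np.pi)%(2*np.pi)-np.pi
    print(round(a,1),((q-p[:2])/.25).round(3).tolist(),round(dy/np.radians(30),3))
E
python3 plan.py 155 183
```

```text
157.8 [-0.032, -0.076] 0.092
160.6 [-0.041, -0.089] 0.185
163.4 [-0.048, -0.102] 0.278
166.2 [-0.055, -0.115] 0.372
169.0 [-0.061, -0.128] 0.465
171.8 [-0.067, -0.142] 0.558
174.6 [-0.072, -0.157] 0.652
177.4 [-0.076, -0.171] 0.745
180.2 [-0.08, -0.186] 0.838
183.0 [-0.083, -0.2] 0.932
```

Emit:
apply_moves(
  steps=[
    {"translation": [-0.02,-0.05,0],"rotation": [0,0,0]},
    {"translation": [-0.04,-0.09,0],"rotation": [0,0,0.185]},
    {"translation": [-0.048,-0.102,0],"rotation": [0,0,0.278]},
    {"translation": [-0.055,-0.115,0],"rotation": [0,0,0.372]},
    {"translation": [-0.061,-0.128,0],"rotation": [0,0,0.465]},
    {"translation": [-0.067,-0.142,0],"rotation": [0,0,0.558]},
    {"translation": [-0.072,-0.157,0],"rotation": [0,0,0.652]},
    {"translation": [-0.076,-0.171,0],"rotation": [0,0,0.745]},
    {"translation": [-0.08,-0.186,0],"rotation": [0,0,0.838]},
    {"translation": [-0.083,-0.2,0],"rotation": [0,0,0.932]},
  ],
)

```text
t: 11.08
eef_pos: [0.4623, 0.0712, 0.0426]
ee_rot: [-3.139, 0.002, -1.516]
force: [0.8, 4.1, -2.6]
width: 0.0002
gripper_force: 1.4
```

```bash
python3 plan.py 183 211
```

```text
185.8 [-0.006, -0.018] 0.088
188.6 [-0.008, -0.033] 0.181
191.4 [-0.008, -0.048] 0.274
194.2 [-0.008, -0.063] 0.368
197.0 [-0.007, -0.078] 0.461
199.8 [-0.006, -0.092] 0.554
202.6 [-0.003, -0.107] 0.648
205.4 [-0.0, -0.122] 0.741
208.2 [0.003, -0.137] 0.834
211.0 [0.008, -0.151] 0.928
```

Emit:
apply_moves(
  steps=[
    {"translation": [-0.006,-0.018,0],"rotation": [0,0,0.088]},
    {"translation": [-0.008,-0.033,0],"rotation": [0,0,0.18]},
    {"translation": [-0.008,-0.048,0],"rotation": [0,0,0.27]},
    {"translation": [-0.008,-0.063,0],"rotation": [0,0,0.36]},
    {"translation": [-0.007,-0.078,0],"rotation": [0,0,0.46]},
    {"translation": [-0.006,-0.092,0],"rotation": [0,0,0.55]},
    {"translation": [-0.003,-0.107,0],"rotation": [0,0,0.65]},
    {"translation": [0,-0.122,0],"rotation": [0,0,0.74]},
    {"translation": [0.003,-0.137,0],"rotation": [0,0,0.83]},
    {"translation": [0.008,-0.151,0],"rotation": [0,0,0.93]},
  ],
)

```text
t: 11.92
eef_pos: [0.4647, 0.0337, 0.0428]
ee_rot: [-3.138, 0.0, -1.029]
force: [-0.9, 4.5, 0.5]
width: 0.0006
gripper_force: 1.7
```

```bash
python3 plan.py 211 237
```

```text
213.6 [0.003, -0.014] 0.084
216.2 [0.008, -0.027] 0.171
218.8 [0.014, -0.039] 0.258
221.4 [0.021, -0.052] 0.344
224.0 [0.028, -0.064] 0.431
226.6 [0.035, -0.075] 0.518
229.2 [0.043, -0.087] 0.604
231.8 [0.052, -0.098] 0.691
234.4 [0.061, -0.108] 0.778
237.0 [0.071, -0.118] 0.864
```

Emit:
apply_moves(
  steps=[
    {"translation": [0.003,-0.014,0],"rotation": [0,0,0.085]},
    {"translation": [0.008,-0.027,0],"rotation": [0,0,0.17]},
    {"translation": [0.014,-0.039,0],"rotation": [0,0,0.26]},
    {"translation": [0.021,-0.052,0],"rotation": [0,0,0.345]},
    {"translation": [0.028,-0.064,0],"rotation": [0,0,0.43]},
    {"translation": [0.035,-0.075,0],"rotation": [0,0,0.52]},
    {"translation": [0.043,-0.087,0],"rotation": [0,0,0.605]},
    {"translation": [0.052,-0.098,0],"rotation": [0,0,0.69]},
    {"translation": [0.061,-0.108,0],"rotation": [0,0,0.78]},
    {"translation": [0.071,-0.118,0],"rotation": [0,0,0.865]},
  ],
)

```text
t: 12.75
eef_pos: [0.4816, 0.0039, 0.0426]
ee_rot: [-3.14, -0.001, -0.576]
force: [-3.1, 4.9, 1.8]
width: 0.0002
gripper_force: 2.4
```

```bash
python3 plan.py 237 255
```

```text
238.8 [0.01, -0.006] 0.06
240.6 [0.017, -0.012] 0.12
242.4 [0.024, -0.019] 0.18
244.2 [0.032, -0.025] 0.24
246.0 [0.039, -0.031] 0.3
247.8 [0.047, -0.036] 0.36
249.6 [0.055, -0.042] 0.42
251.4 [0.063, -0.047] 0.48
253.2 [0.072, -0.052] 0.54
255.0 [0.08, -0.056] 0.6
```

Emit:
apply_moves(
  steps=[
    {"translation": [0.01,-0.006,0],"rotation": [0,0,0.06]},
    {"translation": [0.017,-0.012,0],"rotation": [0,0,0.12]},
    {"translation": [0.024,-0.019,0],"rotation": [0,0,0.18]},
    {"translation": [0.032,-0.025,0],"rotation": [0,0,0.24]},
    {"translation": [0.039,-0.031,0],"rotation": [0,0,0.3]},
    {"translation": [0.047,-0.036,0],"rotation": [0,0,0.36]},
    {"translation": [0.055,-0.042,0],"rotation": [0,0,0.42]},
    {"translation": [0.063,-0.047,0],"rotation": [0,0,0.48]},
    {"translation": [0.072,-0.052,0],"rotation": [0,0,0.54]},
    {"translation": [0.08,-0.056,0],"rotation": [0,0,0.6]},
  ],
)

```text
t: 13.58
eef_pos: [0.4986, -0.0102, 0.0419]
ee_rot: [3.141, 0.004, -0.263]
force: [-11.6, 9.9, 6.8]
width: 0.0002
gripper_force: 6.7
```

```bash
python3 plan.py 255 268
```

```text
256.3 [0.018, -0.003] 0.046
257.6 [0.025, -0.006] 0.089
258.9 [0.031, -0.009] 0.133
260.2 [0.037, -0.011] 0.176
261.5 [0.044, -0.014] 0.219
262.8 [0.05, -0.016] 0.263
264.1 [0.057, -0.019] 0.306
265.4 [0.064, -0.021] 0.349
266.7 [0.07, -0.023] 0.393
268.0 [0.077, -0.025] 0.436
```

Emit:
apply_moves(
  steps=[
    {"translation": [0.006,-0.003,0],"rotation": [0,0,0.045]},
    {"translation": [0.012,-0.006,0],"rotation": [0,0,0.09]},
    {"translation": [0.018,-0.009,0],"rotation": [0,0,0.135]},
    {"translation": [0.025,-0.011,0],"rotation": [0,0,0.175]},
    {"translation": [0.032,-0.014,0],"rotation": [0,0,0.22]},
    {"translation": [0.038,-0.016,0],"rotation": [0,0,0.26]},
    {"translation": [0.045,-0.018,0],"rotation": [0,0,0.3]},
    {"translation": [0.052,-0.02,0],"rotation": [0,0,0.35]},
    {"translation": [0.058,-0.022,0],"rotation": [0,0,0.39]},
    {"translation": [0.065,-0.024,0],"rotation": [0,0,0.43]},
  ],
)

```text
t: 14.42
eef_pos: [0.5132, -0.0168, 0.0415]
ee_rot: [3.141, 0.006, -0.039]
force: [-13.2, 7.0, 7.5]
width: 0.0004
gripper_force: 7.4
```

```bash
python3 plan.py 266 272
```

```text
266.6 [0.011, 0.004] -0.039
267.2 [0.015, 0.003] -0.019
267.8 [0.018, 0.002] 0.001
268.4 [0.021, 0.001] 0.021
269.0 [0.024, 0.0] 0.041
269.6 [0.027, -0.0] 0.061
270.2 [0.03, -0.001] 0.081
270.8 [0.033, -0.002] 0.101
271.4 [0.036, -0.002] 0.121
272.0 [0.04, -0.003] 0.141
```

Emit:
apply_moves(
  steps=[
    {"translation": [0.003,0,0],"rotation": [0,0,0]},
    {"translation": [0.006,0,0],"rotation": [0,0,0.02]},
    {"translation": [0.009,0,0],"rotation": [0,0,0.04]},
    {"translation": [0.012,0,0],"rotation": [0,0,0.06]},
    {"translation": [0.015,0,0],"rotation": [0,0,0.08]},
    {"translation": [0.018,0,0],"rotation": [0,0,0.1]},
    {"translation": [0.02,0,0],"rotation": [0,0,0.1]},
    {"translation": [0.022,0,0],"rotation": [0,0,0.1]},
    {"translation": [0.024,0,0],"rotation": [0,0,0.1]},
    {"translation": [0.024,0,0],"rotation": [0,0,0.1]},
  ],
)

```text
t: 15.25
eef_pos: [0.5178, -0.0179, 0.0413]
ee_rot: [3.14, 0.009, 0.012]
force: [-15.5, 2.3, 10.1]
width: 0.0005
gripper_force: 7.8
```

The lever is now at about 268° in world terms, or about 2.04 rad. I'll back off, rise and look.

Emit:
apply_moves(
  steps=[
    {"translation": [-0.03,0,0],"rotation": [0,0,0]},
    {"translation": [-0.08,0,0],"rotation": [0,0,0]},
    {"translation": [-0.12,0,0],"rotation": [0,0,0]},
    {"translation": [-0.12,0,0.12],"rotation": [0,0,0]},
    {"translation": [-0.12,0,0.24],"rotation": [0,0,0]},
    {"translation": [-0.12,0,0.36],"rotation": [0,0,0]},
    {"translation": [-0.12,0,0.48],"rotation": [0,0,0]},
    {"translation": [-0.12,-0.12,0.6],"rotation": [0,0,0]},
    {"translation": [-0.12,-0.25,0.72],"rotation": [0,0,0]},
    {"translation": [-0.12,-0.4,0.84],"rotation": [0,0,0]},
  ],
)

```text
t: 16.08
eef_pos: [0.4933, -0.1094, 0.2484]
ee_rot: [-3.141, -0.003, 0.016]
force: [1.2, 0.5, 0.4]
width: 0.0007
gripper_force: 0.0
```

Emit:
apply_moves(
  steps=[
    {"translation": [0,-0.15,0],"rotation": [0,0,0]},
    {"translation": [0,-0.3,0],"rotation": [0,0,0]},
    {"translation": [0,-0.45,0],"rotation": [0,0,0]},
    {"translation": [0,-0.6,0],"rotation": [0,0,0]},
    {"translation": [0,-0.75,0],"rotation": [0,0,0]},
    {"translation": [0,-0.8,0],"rotation": [0,0,0]},
    {"translation": [0,-0.8,0],"rotation": [0,0,0]},
    {"translation": [0,-0.8,0],"rotation": [0,0,0]},
    {"translation": [0,-0.8,0],"rotation": [0,0,0]},
    {"translation": [0,-0.8,0],"rotation": [0,0,0]},
  ],
)

```text
t: 16.92
eef_pos: [0.4937, -0.3077, 0.2459]
ee_rot: [3.142, -0.001, 0.015]
force: [-1.1, -0.5, 0.2]
width: -0.0
gripper_force: 0.0
```

```bash
python3 - <<'E'
from h import *
s=get_state();print(s["t"],s["eef_pos"],s["force"])
f=grab_frame("top")
cv2.imwrite("pics/c3.png",cv2.resize(f[150:230,185:315],None,fx=6,fy=6,interpolation=cv2.INTER_CUBIC))
E
```

```text
16.9167 [ 0.49369108 -0.30770743  0.24594002] [-1.09269771 -0.45819615  0.17417006]
```

View pics/c3.png

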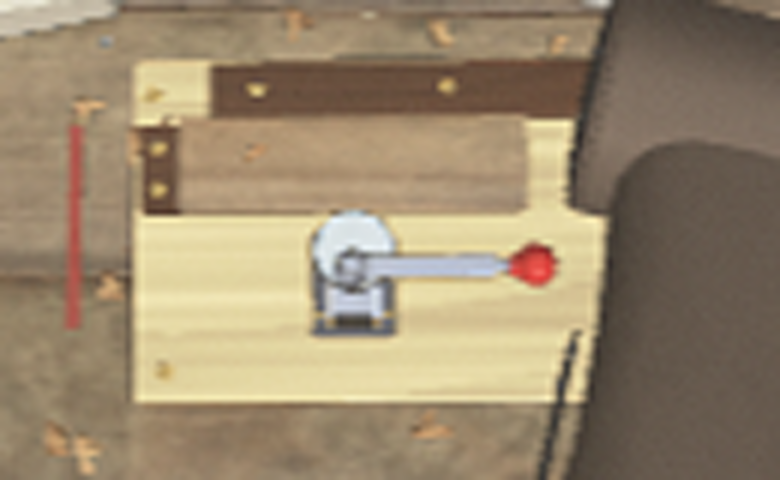

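The picture shows the strip flush against the stop (column 180) and the fence (row 118). The cam is on its near edge at (352,212), the lever lies alongside at (360–550, 265), and the pencil hasn't moved. Handing in.

```bash
python3 -c "
from station import *
print(job_done())"
```

```text
the job is handed in; nothing more can be done
None
```

I handed the job in at about 17 s: the strip is home against the end stop and clamped flat to the fence, with the cam lever at about 2.04 rad and staying put by itself once the arm moved clear.

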